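# Index a dowel to the hot-glue station and hold it

## Task

Take the longest of the three wooden dowels out of the plywood block and stand it upright in the metal cup on the gluing carousel, right down on the cup's floor, and let go of it. Then grip the bar knob in the middle of the carousel and turn it clockwise (seen from above), counting the clicks, to the third stop, which brings the dowel in front of the glue gun; do not let it click on into the fourth. A spring would turn it back, so finish while still gripping the knob and holding it at the third stop; leave the two short dowels, the glue bottle and the tape roll alone.

Things in the scene. Friction and masses are not known exactly. Their poses are not given: they have to be found in the camera images.
- dowel: The longest dowel: plain wooden round rod, 16 mm diameter, 120 mm long, about 17 g, loose, standing upright in one of the three holes of the block (any of the three). Origin: centre of its lower end; z runs along the rod. At the start its lower end is 15 mm above the table, so 90 mm of it shows above the block.
- short_a: Bystander: wooden dowel of the same 16 mm diameter but only 80 mm long, standing in another hole (50 mm shows above the block). Origin: centre of its lower end.
- short_b: Bystander: the other 80 mm dowel, in the remaining hole. Origin: centre of its lower end.
- block: Fixed plywood block 170 x 50 mm, 45 mm high, with three 18 mm holes 30 mm deep in a row along its x axis at -55, 0 and +55 mm. Origin: centre of its underside, on the table; z up.
- carousel: Fixed foot of the gluing carousel: plywood disc of radius 130 mm, 22 mm high, lying on the table, with small steel studs on the rim marking home and the five stops. Origin: centre of its underside, on the turning axis; z up. At home the cup lies along its +y. A grey hot-glue gun on a plywood rest stands outside the disc, 72 degrees clockwise from +y, 120 to 240 mm from the axis and at most 90 mm high (fixed).
- knob: Black bar knob, 56 mm long (its x), 18 mm thick (its y), 40 mm high (its z), on a steel spindle on the carousel's axis, to be gripped across its thickness from above. Origin: centre of the bar, on the turning axis, 136 mm above the table; z up. Its x axis points horizontally to the cup. It turns in one piece with the plate and cup.
- cup_floor (a point): Centre of the inner floor of the round metal cup on the turning plate, 95 mm from the turning axis and 39 mm above the table. The cup is 40 mm deep inside, its rim 79 mm above the table; bore 21 mm, flaring to 30 mm at the mouth; outside 29 mm, 38 mm at the rim. The z axis points up, the x axis away from the turning axis.
- plate (a joint): Angle of knob, plate and cup in rad: 0 at home, growing clockwise from above, to 2.094. Stops click every 24 degrees: 0.419, 0.838, 1.257 (third), 1.676. A spring pulls home with 0.05 N m at home, 0.12 at the third stop, so let go it runs back; the detent adds a ripple of 0.045 N m: the effort is least about 6 degrees before each stop, greatest about 6 degrees past it.
- glue_bottle: Bystander: white glue bottle, 50 mm diameter, 130 mm high, loose on the table, to the right of the carousel. Origin: centre of its underside.
- tape_roll: Bystander: roll of paper tape lying flat, 76 mm diameter, 24 mm high, loose on the table, beyond the block. Origin: centre of its underside.

How it is judged:
On the way, in this order (a step that is already met when the one before it is completed fails the run):
1. the long dowel stands on the floor of the cup, let go, with the carousel still at home (distance between dowel and cup_floor below 0.01 m and angle between dowel's own z axis and vertical below 0.3 rad and contact force between each of the arm, the fingers and dowel below 0.05 N and value of joint plate below 0.2 rad), for 0.2 s.
2. the knob is gripped and turned to the third stop (value of joint plate between 1.117 and 1.397 rad and contact force between the fingers and knob above 1 N), for 0.2 s.
At the end, for the whole second after the job is handed in: The fingers still grip the knob (over 1 N) and hold it within 0.14 rad (8 degrees) of the third stop at 1.257 rad, while the long dowel stands at rest on the cup's floor (its lower end within 10 mm of the floor's centre, leaning less than 0.3 rad), not touched by the robot (all of step 2 and distance between dowel and cup_floor below 0.01 m and angle between dowel's own z axis and vertical below 0.3 rad and contact force between each of the arm, the fingers and dowel below 0.05 N and linear speed of dowel below 0.03 m/s); the arm keeps its last pose, push and grip.
It fails at once if the knob goes on past halfway to the fourth stop (value of joint plate above 1.48 rad).
It fails at once if a short dowel is taken or knocked out of its place (distance of any of short_a, short_b from where it was at the start of the episode above 0.02 m).
It fails at once if the glue bottle or tape roll is pushed about or tipped (distance of any of glue_bottle, tape_roll from where it was at the start of the episode above 0.03 m or angle between glue_bottle's own z axis and vertical above 0.5 rad).
It also fails if it takes over 56 s, if anything falls off the work surface, if the arm or the gripper's body presses on something with over 40 N, if the wrist force passes 120 N, or if a joint passes its speed limit or range.

## Robot

A 6-joint arm with a two-finger parallel gripper is mounted at the origin on the work surface. World frame = base frame: x ahead of the robot, y to its left, z up, the work surface at z = 0. Lengths are in m, angles in rad, forces in N, time in s.
With the tool pointing down it reaches from about 0.375 to 0.9 m from the base axis. Payload 3.1 kg.
Tool frame: the origin (TCP) lies midway between the tips of the shut fingers; the grasp point (between the pads) lies 19 mm behind it; x points along the fingers, z is the direction in which the jaws open and shut, and the axes are right-handed (so a half turn about x gives the same grasp; the last joint's range is limited). The gripper opens to 87 mm and grips with 3 to 60 N. Pads are 19 mm wide; open, the fingers measure 117 mm over their backs; the gripper's body (75 mm by 190 mm) begins 51 mm behind the grasp point.
Start: joints at [1.147, 0.527, 1.433, -0, 1.181, -0.178], TCP at [0.152, 0.606, 0.223] pointing down, gripper open.
Joint ranges: [-3.08, 3.08], [-0.75, 2.2], [0.22, 2.44], [-1.43, 4.57], [0, 2.65], [-2.85, 2.85]. Speed limits (rad/s): [2.79, 2.79, 3.14, 3.14, 3.14, 3.14].

## Interface

Orientations are given as a unit quaternion [x, y, z, w].
In Python, from rig import robot, optics, workorder gives the robot as it stands.
- The arm moves only by the tool arm_command, never from a script. Its argument "plan" is a list of rows, each a list of 7 numbers: the shift along the tool's x, y, z in cm, then the turn, a rotation vector about the tool's x, y, z in rad, then the finger opening in cm, from 0 to 8.7. In form: [[x, y, z, ax, ay, az, gripper], ...]. A call has 1 to 12 rows; each row shifts and turns the pose as measured when the row begins, along the tool's axes as they then stand; what a row does not reach is not made up. A row lasts 1/8 s, in which the tool goes at most 62.5 mm and 10.7 degrees, less where a joint would pass 70% of its speed; a pose out of reach is approached as far as the arm can. A call with a gripper value outside its range is refused whole. The fingers move at their own pace and stop on an object; "grip_force" is the grip in N (left out, the last holds). Time passes only in rows, so rows that do not move let the fingers close. It gives the time, the measured TCP pose, the force and the opening at its end, in the units of the state.
- robot.get_obs(): the state, without advancing time (a new reading comes with each control period).
- optics.camera(name): name is "scene" or "top" or "wrist"; returns (picture, depth): 400x640x3 uint8, blue, green, red; 400x640 float32, m along the optical axis (not along the pixel's ray), 0 where there is no reading.
- optics.camera_info(name): a dict with "mtx" (3x3 intrinsics, pixels), "position" and "rotation" of the camera in the world; the wrist camera has in their place "tool_from_camera" (4x4, takes a point from camera to tool coordinates, whose origin is the TCP and whose axes are the tool frame's). Camera axes: x right, y down, z forward; pixel columns grow to the right and rows downward; lengths in m; the calibration is good to about 2 mm. A picture is of the moment at which its call begins: read the wrist's pose just before it. camera_info takes no time and is no camera call.
- workorder.hand_in(): hands the job in, once; it reports no verdict.
The state is a dict: "time": time; "q": joint angles; "joint_velocities": joint speeds; "joint_torque": joint torques, N m; "position": TCP position; "tool_rot": TCP orientation; "ft_force": force on the tool from outside, world axes, zero at the start; "moment": the same for the moment, N m; "grip_width": finger opening in m.
Only numpy, scipy, OpenCV 4.12 (cv2) and the standard library are available. Lean on these libraries where they do the work, as an engineer would, in place of code of your own. Each camera call takes 0.05 s, during which the arm holds its last target. There are 200 camera calls.

## Working session

There is one attempt and no reset: what is moved stays moved. The work goes in short steps, Python scripts to look and compute and a tool call to move; the robot and the scene stay as the last step left them, time stands still between calls to the robot, and variables do not carry over. Pictures are saved under pics/ and viewed, about 8 in all and at most 12, crops included, and the job is handed in when it is done.

Besides the shell and the picture viewer there is one more tool, called after "Emit:" in YAML: its name, and indented under it one key for each argument. arm_command: Moves the arm, as the interface text tells. Its arguments: {"type":"object","properties":{"plan":{"type":"array"},"grip_force":{"type":"number"}},"required":["plan"]}

```bash
mkdir -p pics; cat > h.py <<'E'
import numpy as np,cv2
from rig import robot,optics,workorder
from scipy.spatial.transform import Rotation as R
def cam(name):
    o=robot.get_obs(); p,d=optics.camera(name); i=optics.camera_info(name); K=np.array(i["mtx"])
    if name=="wrist":
        T=np.eye(4);T[:3,:3]=R.from_quat(o["tool_rot"]).as_matrix();T[:3,3]=o["position"];T=T@np.array(i["tool_from_camera"])
    else:
        T=np.eye(4);r=np.array(i["rotation"]);T[:3,:3]=r if r.shape==(3,3) else R.from_quat(r).as_matrix();T[:3,3]=i["position"]
    return p,d,K,T
def ray(u,v,K,T,z):
    d=T[:3,:3]@np.linalg.solve(K,[u,v,1.]);c=T[:3,3];return c+d*(z-c[2])/d[2]
def pts(d,K,T):
    v,u=np.mgrid[:d.shape[0],:d.shape[1]]
    P=np.stack([(u-K[0,2])/K[0,0]*d,(v-K[1,2])/K[1,1]*d,d],-1);return P@T[:3,:3].T+T[:3,3]
E
python3 - <<'E'
from h import *
print(robot.get_obs())
for n in("scene","top"):
    p,d,K,T=cam(n);cv2.imwrite(f"pics/{n}0.png",p);np.savez(f"{n}0.npz",p=p,d=d,K=K,T=T);print(n,K.round(1).tolist(),T.round(3).tolist())
print(optics.camera_info("wrist"))
E
```

```text
{'time': 0.0, 'q': array([ 1.14652489e+00,  5.28448843e-01,  1.43391811e+00, -4.28737376e-06,
        1.18141939e+00, -1.78511014e-01]), 'joint_velocities': array([ 0.00069688, -0.00012756,  0.00068526, -0.0015026 ,  0.00171733,
       -0.00147253]), 'joint_torque': array([-1.53565197e-04, -4.40039957e+01, -1.76593208e+01,  6.35053706e-02,
        5.84863883e-02, -1.66992845e-04]), 'position': array([0.1517248 , 0.60553214, 0.22157727]), 'tool_rot': array([-0.4353066 ,  0.55820062,  0.43458231,  0.55682893]), 'ft_force': array([ 0.00147116,  1.04021206, -0.54326786]), 'moment': array([-0.02350477, -0.01705631, -0.02734429]), 'grip_width': 0.08732835512040182}
scene [[503.8, 0.0, 313.1], [0.0, 503.8, 204.7], [0.0, 0.0, 1.0]] [[-0.854, 0.302, -0.424, 1.136], [0.52, 0.458, -0.721, 0.91], [-0.024, -0.836, -0.548, 0.839], [0.0, 0.0, 0.0, 1.0]]
top [[369.9, 0.0, 323.0], [0.0, 369.9, 193.3], [0.0, 0.0, 1.0]] [[-0.002, -0.997, 0.077, 0.477], [-1.0, 0.002, 0.0, -0.056], [-0.0, -0.077, -0.997, 1.065], [0.0, 0.0, 0.0, 1.0]]
{'mtx': array([[343.76302329,   0.        , 321.24578897],
       [  0.        , 343.76302329, 202.88678341],
       [  0.        ,   0.        ,   1.        ]]), 'tool_from_camera': array([[-5.95581255e-05, -2.73902617e-01,  9.61757429e-01,
        -1.61563579e-01],
       [-9.24960234e-04, -9.61757005e-01, -2.73902553e-01,
         7.53549441e-02],
       [ 9.99999570e-01, -9.05900499e-04, -1.96068584e-04,
        -1.15317314e-03],
       [ 0.00000000e+00,  0.00000000e+00,  0.00000000e+00,
         1.00000000e+00]])}
```

View pics/top0.png

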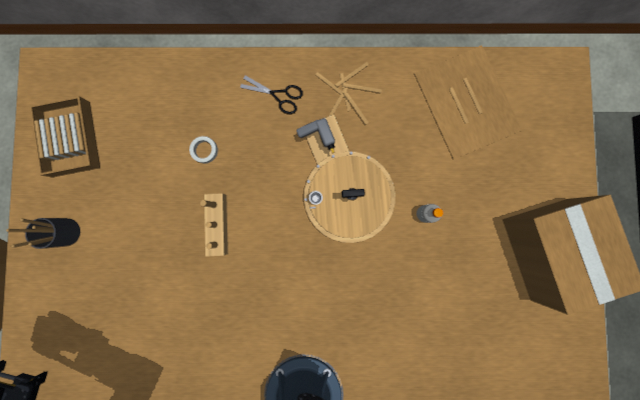

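View pics/scene0.png

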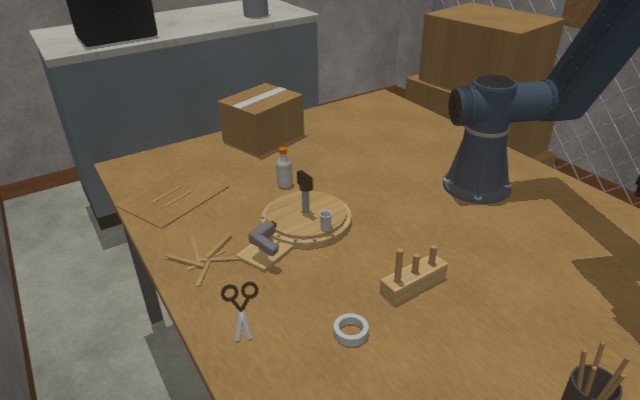

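The top view shows the block at (214,225) with the dowels at (209,204), (211,225) and (212,245). It also shows the carousel at (350,197), the cup at (315,198), the knob at (353,194), the gun at (320,132) and the bottle at (432,213). In the scene view the tallest dowel is the left one, at (399,265), which is the one farthest from the robot. Next I'll measure positions.

```bash
python3 - <<'E'
from h import *
for n in("top","scene"):
    z=np.load(n+"0.npz");p,d,K,T=z["p"],z["d"],z["K"],z["T"];P=pts(d,K,T);ok=d>0
    x,y,h=P[...,0],P[...,1],P[...,2]
    print(n,"table z",np.median(h[ok&(abs(x-.35)<.05)&(abs(y)<.05)]))
    c=[ray(u,v,K,T,.05) for u,v in [(214,225)]][0] if n=="top" else np.load("c.npy")
    if n=="top": np.save("c.npy",c)
    reg=ok&(abs(x-c[0])<.13)&(abs(y-c[1])<.08)
    print("block pts",c.round(3))
    m=(reg&(h>.06)).astype(np.uint8);k,l,s,ce=cv2.connectedComponentsWithStats(m)
    for i in range(1,k):
        if s[i,4]>3:
            q=P[l==i];t=q[q[:,2]>q[:,2].max()-.012];print(" dowel",s[i,4],"top z %.3f"%q[:,2].max(),"xy",np.median(q,0)[:2].round(4),"top xy",t.mean(0)[:2].round(4))
    b=reg&(abs(h-.045)<.006)
    r=cv2.minAreaRect((P[b][:,:2]*1000).astype(np.float32));print(" blocktop",r)
    # carousel disc top z .022, knob
    g=ok&(abs(x-.45)<.25)&(abs(y+.13)<.25)
    k=P[g&(h>.115)&(h<.175)];print(" knob n",len(k),"bbox",k.min(0).round(3),k.max(0).round(3))
    kt=k[k[:,2]>.147]; print("  top",len(kt),cv2.minAreaRect((kt[:,:2]*1000).astype(np.float32)),kt.mean(0))
    if n=="top":
        hsv=cv2.cvtColor(p,cv2.COLOR_BGR2HSV)
        for u,v,zz in [(350,196,.022),(315,198,.079),(352,194,.156),(322,130,.05),(432,213,.1),(203,150,.024)]: print((u,v),ray(u,v,K,T,zz).round(3))
E
```

```text
top table z -0.00031593716320799103
block pts [0.469 0.242 0.05 ]
 dowel 80 top z 0.139 xy [0.525  0.2434] top xy [0.5258 0.2473]
 dowel 51 top z 0.098 xy [0.4694 0.2424] top xy [0.4703 0.245 ]
 dowel 50 top z 0.098 xy [0.4165 0.2396] top xy [0.4162 0.2428]
 blocktop ((470.77069091796875, 246.1915740966797), (169.9188232421875, 52.14034652709961), 2.319603681564331)
 knob n 287 bbox [ 0.488 -0.357  0.115] [ 0.564 -0.101  0.159]
  top 163 ((548.5747680664062, -129.11854553222656), (18.08647346496582, 56.49415588378906), 3.709336996078491) [ 0.54839473 -0.12872996  0.15490074]
(350, 196) [ 0.55  -0.132  0.022]
(315, 198) [ 0.541 -0.034  0.079]
(352, 194) [ 0.545 -0.127  0.156]
(322, 130) [ 0.732 -0.053  0.05 ]
(432, 213) [ 0.499 -0.34   0.1  ]
(203, 150) [0.682 0.286 0.024]
scene table z 0.001534039148158306
block pts [0.469 0.242 0.05 ]
 dowel 99 top z 0.098 xy [0.4213 0.2464] top xy [0.4187 0.2453]
 dowel 202 top z 0.137 xy [0.531 0.253] top xy [0.5281 0.2502]
 dowel 102 top z 0.099 xy [0.4758 0.2498] top xy [0.4738 0.248 ]
 blocktop ((471.4554138183594, 246.22348022460938), (173.7472381591797, 53.89958190917969), 2.070661783218384)
 knob n 314 bbox [ 0.493 -0.357  0.115] [ 0.567 -0.097  0.161]
  top 110 ((550.5599365234375, -125.82548522949219), (20.20887565612793, 57.41969299316406), 6.733669757843018) [ 0.55263853 -0.12410556  0.1551778 ]
```

```bash
cat >> h.py <<'E'
def go(x,y,z,yaw=None):
    """print shift/turn to TCP target; yaw = heading of jaw axis (deg)"""
    o=robot.get_obs();M=R.from_quat(o["tool_rot"]).as_matrix();p=o["position"]
    d=M.T@(np.array([x,y,z])-p)*100
    cur=np.degrees(np.arctan2(M[1,2],M[0,2]))
    yaw=cur if yaw is None else yaw
    t=-np.radians((yaw-cur+180)%360-180)
    c,s=np.cos(np.radians(yaw)),np.sin(np.radians(yaw))
    D=np.array([[0,-s,c],[0,c,s],[-1,0,0]]);
    print("t %.2f pos"%o["time"],p.round(4),"jaw yaw %.1f"%cur,"tool x",M[:,0].round(3),"q",o["q"].round(2),"grip %.4f F"%o["grip_width"],o["ft_force"].round(1))
    print(" shift cm now-axes",d.round(2)," turn rotvec",R.from_matrix(M.T@D).as_rotvec().round(3)," after-turn shift",(D.T@(np.array([x,y,z])-p)*100).round(2))
E
python3 -c "
from h import *
go(.526,.248,.2,92);go(.526,.248,.2,-88)"
```

```text
t 0.10 pos [0.1518 0.6056 0.2217] jaw yaw 75.9 tool x [-0.001 -0.002 -1.   ] q [ 1.15  0.53  1.43  0.    1.18 -0.18] grip 0.0870 F [-0.3  0.4  0.4]
 shift cm now-axes [  2.2  -45.   -25.58]  turn rotvec [-0.281 -0.002 -0.001]  after-turn shift [  2.17 -36.15 -37.04]
t 0.10 pos [0.1518 0.6056 0.2217] jaw yaw 75.9 tool x [-0.001 -0.002 -1.   ] q [ 1.15  0.53  1.43  0.    1.18 -0.18] grip 0.0870 F [-0.3  0.4  0.4]
 shift cm now-axes [  2.2  -45.   -25.58]  turn rotvec [ 2.861e+00 -1.000e-03  3.000e-03]  after-turn shift [ 2.17 36.15 37.04]
```

Emit:
arm_command:
  plan:
    - [0, 0, 0, -0.14, 0, 0, 8.7]
    - [0, 0, 0, -0.14, 0, 0, 8.7]
    - [0, -4, -4.1, 0, 0, 0, 8.7]
    - [0, -4, -4.1, 0, 0, 0, 8.7]
    - [0, -4, -4.1, 0, 0, 0, 8.7]
    - [0, -4, -4.1, 0, 0, 0, 8.7]
    - [0, -4, -4.1, 0, 0, 0, 8.7]
    - [0, -4, -4.1, 0, 0, 0, 8.7]
    - [0, -4, -4.1, 0, 0, 0, 8.7]
    - [0, -4, -4.1, 0, 0, 0, 8.7]
    - [0, -3, -3, 0, 0, 0, 8.7]
    - [0, 0, 0, 0, 0, 0, 8.7]
  grip_force: 20

```text
time: 1.6
position: [0.5275, 0.2527, 0.2169]
tool_rot: [0.512, -0.491, -0.511, -0.486]
ft_force: [-0.8, -0.5, -0.0]
grip_width: 0.0869
```

```bash
python3 - <<'E'
from h import *
go(.526,.248,.2,92)
p,d,K,T=cam("wrist");cv2.imwrite("pics/w1.png",p)
P=pts(d,K,T);h=P[...,2];m=(d>0)&(h>.115)&(h<.15)&(abs(P[...,0]-.526)<.04)&(abs(P[...,1]-.248)<.04)
q=P[m];print(len(q),q.max(0),q.min(0),np.median(q[q[:,2]>.131],0))
c=T[:3,3];print("cam",c)
E
```

```text
t 1.60 pos [0.5275 0.2527 0.2169] jaw yaw 92.7 tool x [-0.004 -0.005 -1.   ] q [ 0.26  0.48  1.54 -0.    1.13 -1.36] grip 0.0869 F [-0.8 -0.5 -0. ]
 shift cm now-axes [ 1.69  0.17 -0.46]  turn rotvec [ 0.012 -0.005 -0.005]  after-turn shift [ 1.69  0.17 -0.47]
439 [0.5329227  0.25474295 0.13613999] [0.51722487 0.23912494 0.11502142] [0.52459533 0.24715855 0.13420765]
cam [0.45270968 0.2490527  0.37880489]
```

View pics/w1.png

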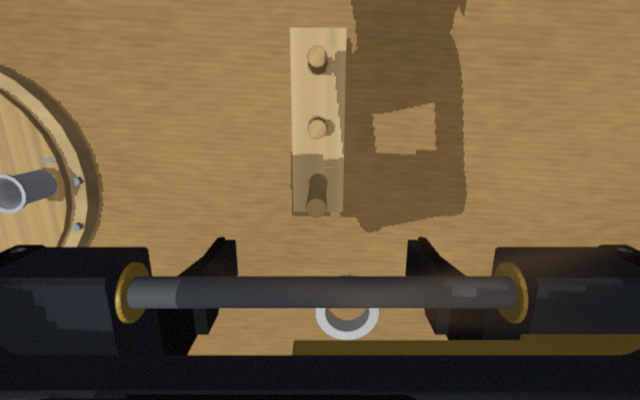

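The wrist view shows the block with dowel tops at (317,58), (317,127) and (317,207). The long dowel, the last of these, lies between the open fingers. It measures (0.525, 0.247), so I'll centre on it, go down and grip.

Emit:
arm_command:
  plan:
    - [0, 0.25, -0.55, 0.01, -0.005, -0.005, 8.7]
    - [4, 0, 0, 0, 0, 0, 8.7]
    - [4, 0, 0, 0, 0, 0, 8.7]
    - [0, 0, 0, 0, 0, 0, 8.7]

```text
time: 2.15
position: [0.5185, 0.2509, 0.136]
tool_rot: [-0.51, 0.489, 0.512, 0.489]
ft_force: [-0.2, -0.3, 0.5]
grip_width: 0.0868
```

```bash
python3 -c "
from h import *
go(.525,.247,.092,92.2)
p,d,K,T=cam('wrist');P=pts(d,K,T);h=P[...,2];m=(d>0)&(h>.115)&(h<.15)&(abs(P[...,0]-.526)<.03)&(abs(P[...,1]-.248)<.02)
q=P[m];print(len(q),q.max(0),q.min(0))"
```

```text
t 2.15 pos [0.5185 0.2509 0.136 ] jaw yaw 92.5 tool x [-0.002  0.001 -1.   ] q [ 0.26  0.58  1.64  0.    0.93 -1.36] grip 0.0868 F [-0.2 -0.3  0.5]
 shift cm now-axes [ 4.39 -0.64 -0.42]  turn rotvec [ 0.005  0.001 -0.002]  after-turn shift [ 4.4  -0.63 -0.42]
887 [0.52948936 0.25502619 0.13586375] [0.51702706 0.23910653 0.11500516]
```

Emit:
arm_command:
  plan:
    - [0, -0.6, -0.4, 0, 0, 0, 8.7]
    - [2, 0, 0, 0, 0, 0, 8.7]
    - [2.2, 0, 0, 0, 0, 0, 8.7]
    - [0, 0, 0, 0, 0, 0, 8.7]

```text
time: 2.7
position: [0.5324, 0.2497, 0.1028]
tool_rot: [0.514, -0.483, -0.508, -0.494]
ft_force: [0.6, 0.4, -0.1]
grip_width: 0.087
```

```bash
python3 -c "
from h import *
go(.525,.247,.092,92.2)
p,d,K,T=cam('wrist');cv2.imwrite('pics/w2.png',p)"
```

```text
t 2.70 pos [0.5324 0.2497 0.1028] jaw yaw 92.6 tool x [ 0.017  0.006 -1.   ] q [ 0.25  0.63  1.64  0.    0.85 -1.37] grip 0.0870 F [ 0.6  0.4 -0.1]
 shift cm now-axes [ 1.07  0.77 -0.24]  turn rotvec [0.007 0.005 0.017]  after-turn shift [ 1.08  0.75 -0.24]
```

View pics/w2.png

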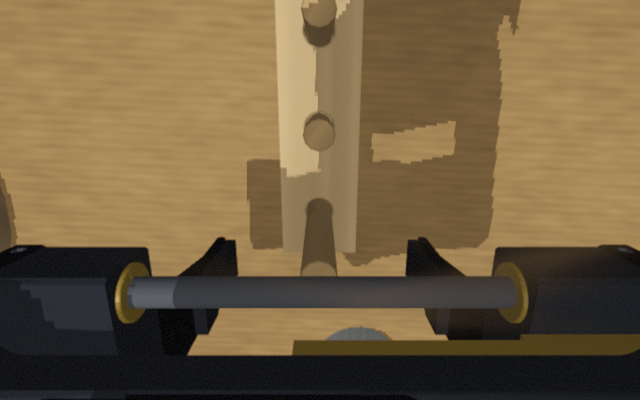

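The dowel at (318,240) sits between the fingers. The TCP is about 7 mm too far out and tilted 1°, so I'll correct both and finish the descent.

Emit:
arm_command:
  plan:
    - [0, 0.75, -0.25, 0, 0.005, 0.017, 8.7]
    - [1, 0, 0, 0, 0, 0, 8.7]
    - [0, 0, 0, 0, 0, 0, 8.7]

```text
time: 3.12
position: [0.5275, 0.2474, 0.0963]
tool_rot: [0.513, -0.486, -0.51, -0.49]
ft_force: [-0.4, -0.1, -0.4]
grip_width: 0.0869
```

```bash
python3 -c "
from h import *
go(.525,.247,.092,92.2)"
```

```text
t 3.12 pos [0.5275 0.2474 0.0963] jaw yaw 92.6 tool x [ 0.007  0.002 -1.   ] q [ 0.25  0.64  1.65 -0.    0.84 -1.37] grip 0.0869 F [-0.4 -0.1 -0.4]
 shift cm now-axes [ 0.43  0.25 -0.03]  turn rotvec [0.007 0.001 0.007]  after-turn shift [ 0.43  0.25 -0.03]
```

Emit:
arm_command:
  plan:
    - [0.4, 0.25, 0, 0, 0, 0.007, 8.7]
    - [0, 0, 0, 0, 0, 0, 8.7]
    - [0, 0, 0, 0, 0, 0, 0]
    - [0, 0, 0, 0, 0, 0, 0]
    - [0, 0, 0, 0, 0, 0, 0]
    - [0, 0, 0, 0, 0, 0, 0]
    - [0, 0, 0, 0, 0, 0, 0]
    - [0, 0, 0, 0, 0, 0, 0]

```text
time: 4.12
position: [0.5251, 0.2474, 0.0922]
tool_rot: [-0.511, 0.488, 0.512, 0.489]
ft_force: [0.2, 0.3, 0.5]
grip_width: 0.0347
```

```bash
python3 -c "
from h import *
go(.525,.247,.092,92.2)"
```

```text
t 4.12 pos [0.5251 0.2474 0.0922] jaw yaw 92.6 tool x [-0.     0.001 -1.   ] q [ 0.25  0.65  1.65  0.    0.84 -1.37] grip 0.0347 F [0.2 0.3 0.5]
 shift cm now-axes [ 0.02  0.02 -0.04]  turn rotvec [ 0.007  0.001 -0.   ]  after-turn shift [ 0.02  0.01 -0.04]
```

Still closing, so I'll add a few more rows.

Emit:
arm_command:
  plan:
    - [0, 0, 0, 0, 0, 0, 0]
    - [0, 0, 0, 0, 0, 0, 0]
    - [0, 0, 0, 0, 0, 0, 0]
    - [0, 0, 0, 0, 0, 0, 0]
    - [0, 0, 0, 0, 0, 0, 0]

```text
time: 4.75
position: [0.5251, 0.2474, 0.0922]
tool_rot: [-0.511, 0.488, 0.512, 0.489]
ft_force: [0.3, 0.4, 0.2]
grip_width: 0.0155
```

```bash
python3 -c "
from h import *
go(.525,.247,.092,92.2)"
```

```text
t 4.75 pos [0.5251 0.2474 0.0922] jaw yaw 92.6 tool x [-0.     0.001 -1.   ] q [ 0.25  0.65  1.65  0.    0.84 -1.37] grip 0.0155 F [0.3 0.4 0.2]
 shift cm now-axes [ 0.02  0.01 -0.04]  turn rotvec [ 0.007  0.001 -0.   ]  after-turn shift [ 0.02  0.01 -0.04]
```

Emit:
arm_command:
  plan:
    - [-1.5, 0, 0, 0, 0, 0, 0]
    - [-2, 0, 0, 0, 0, 0, 0]
    - [-3, 0, 0, 0, 0, 0, 0]
    - [-3, 0, 0, 0, 0, 0, 0]
    - [-3, 0, 0, 0, 0, 0, 0]
    - [0, 0, 0, 0, 0, 0, 0]

```text
time: 5.5
position: [0.5256, 0.2473, 0.2257]
tool_rot: [0.512, -0.487, -0.511, -0.49]
ft_force: [0.7, 0.4, -0.3]
grip_width: 0.0158
```

```bash
python3 -c "
from h import *
go(.543,-.034,.21,3.7)"
```

```text
t 5.50 pos [0.5256 0.2473 0.2257] jaw yaw 92.6 tool x [ 0.003  0.002 -1.   ] q [ 0.25  0.46  1.55  0.    1.13 -1.37] grip 0.0158 F [ 0.7  0.4 -0.3]
 shift cm now-axes [  1.52  -0.45 -28.19]  turn rotvec [1.552e+00 4.000e-03 1.000e-03]  after-turn shift [  1.57 -28.19  -0.08]
```

Emit:
arm_command:
  plan:
    - [0, 0, 0, 0.175, 0, 0, 0]
    - [0, 0, 0, 0.175, 0, 0, 0]
    - [0, 0, 0, 0.175, 0, 0, 0]
    - [0, 0, 0, 0.175, 0, 0, 0]
    - [0, 0, 0, 0.175, 0, 0, 0]
    - [0, 0, 0, 0.175, 0, 0, 0]
    - [0, 0, 0, 0.175, 0, 0, 0]
    - [0, 0, 0, 0.175, 0, 0, 0]
    - [0, 0, 0, 0.15, 0, 0, 0]
    - [0, 0, 0, 0, 0, 0, 0]

```text
time: 6.75
position: [0.5167, 0.2448, 0.2178]
tool_rot: [-0.007, 0.713, 0.005, 0.701]
ft_force: [-0.1, 0.1, -1.5]
grip_width: 0.0153
```

Emit:
arm_command:
  plan:
    - [0, -4, 0, 0, 0, 0, 0]
    - [0, -4, 0, 0, 0, 0, 0]
    - [0, -4, 0, 0, 0, 0, 0]
    - [0, -4, 0, 0, 0, 0, 0]
    - [0, -4, 0, 0, 0, 0, 0]
    - [0, -3, 0, 0, 0, 0, 0]
    - [0, 0, 0, 0, 0, 0, 0]

```text
time: 7.62
position: [0.52, 0.0087, 0.2155]
tool_rot: [-0.015, 0.715, 0.013, 0.699]
ft_force: [0.4, -0.1, -1.0]
grip_width: 0.0155
```

```bash
python3 -c "
from h import *
go(.543,-.034,.21,3.7)
p,d,K,T=cam('wrist');cv2.imwrite('pics/w3.png',p);np.savez('w3.npz',p=p,d=d,K=K,T=T)"
```

```text
t 7.62 pos [0.52   0.0087 0.2155] jaw yaw 2.2 tool x [-0.023 -0.004 -1.   ] q [-0.19  0.41  1.69 -0.01  1.07 -0.23] grip 0.0155 F [ 0.4 -0.1 -1. ]
 shift cm now-axes [ 0.51 -4.36  2.14]  turn rotvec [-0.026 -0.023  0.002]  after-turn shift [ 0.55 -4.41  2.02]
```

View pics/w3.png

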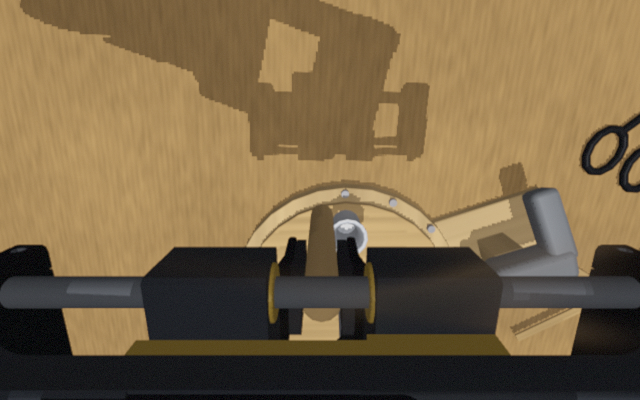

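The wrist view shows the dowel hanging with its lower end at (320,210). The cup mouth is at (347,236), just behind it and partly hidden. I'll measure the cup rim and the dowel axis.

```bash
cat > meas.py <<'E'
from h import *
def circ(q):
    A=np.c_[2*q[:,:2],np.ones(len(q))];s=np.linalg.lstsq(A,(q[:,:2]**2).sum(1),rcond=None)[0];return s[:2],np.sqrt(s[2]+s[0]**2+s[1]**2)
def cup(P,d,c=(.543,-.034)):
    m=(d>0)&(np.hypot(P[...,0]-c[0],P[...,1]-c[1])<.03)&(P[...,2]>.074)&(P[...,2]<.086);return P[m]
def dowel(P,d,tcp):
    m=(d>0)&(np.hypot(P[...,0]-tcp[0],P[...,1]-tcp[1])<.025)&(P[...,2]<tcp[2]-.008)&(P[...,2]>tcp[2]-.085);return P[m]
E
python3 - <<'E'
from meas import *
for n in("top0","scene0","w3"):
    z=np.load(n+".npz");P=pts(z["d"],z["K"],z["T"]);q=cup(P,z["d"]);
    print(n,len(q),q.min(0).round(4),q.max(0).round(4),circ(q))
tcp=robot.get_obs()["position"];q=dowel(P,z["d"],tcp);print("dowel",len(q),q.min(0),q.max(0))
for a in np.arange(tcp[2]-.085,tcp[2],.012):
    s=q[(q[:,2]>a)&(q[:,2]<a+.012)]
    if len(s)>5: print(a.round(3),len(s),"x mid %.4f [%.4f %.4f]"%(np.mean([s[:,0].min(),s[:,0].max()]),s[:,0].min(),s[:,0].max()),"y min %.4f max %.4f"%(s[:,1].min(),s[:,1].max()))
# silhouettes of cup by colour in wrist: rim ellipse
E
```

```text
top0 71 [ 0.5245 -0.0505  0.074 ] [ 0.5595 -0.0157  0.0824] (array([ 0.54185242, -0.03399182]), np.float64(0.015961550833169545))
scene0 71 [ 0.5248 -0.0543  0.0741] [ 0.5635 -0.0153  0.0843] (array([ 0.54398939, -0.03409412]), np.float64(0.016270917886184816))
w3 282 [ 0.5292 -0.0495  0.074 ] [ 0.5606 -0.0172  0.08  ] (array([ 0.54287755, -0.03449515]), np.float64(0.015686043606062138))
dowel 870 [0.51030991 0.00609565 0.13889323] [0.5271654 0.0150115 0.2073734]
0.13 25 x mid 0.5179 [0.5103 0.5254] y min 0.0076 max 0.0147
0.142 109 x mid 0.5182 [0.5103 0.5261] y min 0.0065 max 0.0146
0.154 119 x mid 0.5183 [0.5105 0.5260] y min 0.0072 max 0.0148
0.166 153 x mid 0.5186 [0.5106 0.5265] y min 0.0061 max 0.0148
0.178 165 x mid 0.5190 [0.5110 0.5269] y min 0.0066 max 0.0150
0.19 209 x mid 0.5190 [0.5111 0.5268] y min 0.0070 max 0.0150
0.202 90 x mid 0.5192 [0.5113 0.5272] y min 0.0066 max 0.0150
```

Emit:
arm_command:
  plan:
    - [0, 0, 0, -0.026, -0.023, 0.002, 0]
    - [0.5, -2, 1.2, 0, 0, 0, 0]
    - [0.5, -2, 1.1, 0, 0, 0, 0]
    - [0, 0, 0, 0, 0, 0, 0]

```text
time: 8.18
position: [0.5472, -0.0282, 0.2044]
tool_rot: [-0.026, 0.706, 0.026, 0.707]
ft_force: [0.1, -0.0, -0.0]
grip_width: 0.0154
```

```bash
python3 -c "
from h import *
go(.5435,-.0325,.19,3.7)"
```

```text
t 8.18 pos [ 0.5472 -0.0282  0.2044] jaw yaw 4.2 tool x [ 0.001  0.001 -1.   ] q [-0.26  0.45  1.65  0.    1.05 -0.33] grip 0.0154 F [ 0.1 -0.  -0. ]
 shift cm now-axes [ 1.44 -0.4  -0.4 ]  turn rotvec [ 0.009  0.001 -0.001]  after-turn shift [ 1.44 -0.4  -0.39]
```

Emit:
arm_command:
  plan:
    - [0, -0.4, -0.4, 0, 0, 0, 0]
    - [1.2, 0, 0, 0, 0, 0, 0]
    - [0, 0, 0, 0, 0, 0, 0]

```text
time: 8.55
position: [0.5424, -0.0324, 0.1911]
tool_rot: [-0.025, 0.707, 0.027, 0.706]
ft_force: [-0.7, 0.8, -0.1]
grip_width: 0.0154
```

```bash
python3 -c "
from meas import *
go(.5435,-.0325,.155,3.7)
p,d,K,T=cam('wrist');P=pts(d,K,T);q=cup(P,d);print(len(q),circ(q));q=dowel(P,d,robot.get_obs()['position'])
for a in (.12,.135,.15,.165,.18):
    s=q[(q[:,2]>a)&(q[:,2]<a+.015)]
    if len(s)>5: print(a,len(s),'x mid %.4f'%((s[:,0].min()+s[:,0].max())/2),'axis y %.4f'%(s[:,1].max()-.008))
print(q[:,2].min())"
```

```text
t 8.55 pos [ 0.5424 -0.0324  0.1911] jaw yaw 4.2 tool x [-0.001  0.002 -1.   ] q [-0.27  0.46  1.67  0.    1.01 -0.34] grip 0.0154 F [-0.7  0.8 -0.1]
 shift cm now-axes [ 3.61 -0.03  0.11]  turn rotvec [ 0.009 -0.001 -0.002]  after-turn shift [ 3.61 -0.02  0.11]
561 (array([ 0.54248619, -0.03517933]), np.float64(0.016041400438075174))
0.12 140 x mid 0.5419 axis y -0.0341
0.135 167 x mid 0.5418 axis y -0.0339
0.15 204 x mid 0.5418 axis y -0.0339
0.165 254 x mid 0.5418 axis y -0.0340
0.18 70 x mid 0.5418 axis y -0.0340
0.114596607203891
```

Emit:
arm_command:
  plan:
    - [0, -0.06, 0.06, 0, 0, 0, 0]
    - [1.5, 0, 0, 0, 0, 0, 0]
    - [1.5, 0, 0, 0, 0, 0, 0]
    - [0, 0, 0, 0, 0, 0, 0]

```text
time: 9.1
position: [0.5433, -0.0324, 0.1595]
tool_rot: [-0.026, 0.707, 0.027, 0.707]
ft_force: [-0.2, -0.2, -0.9]
grip_width: 0.0159
```

```bash
python3 -c "
from h import *
go(.543,-.033,.12,4.2)"
```

```text
t 9.10 pos [ 0.5433 -0.0324  0.1595] jaw yaw 4.3 tool x [ 0.     0.002 -1.   ] q [-0.27  0.51  1.7   0.    0.94 -0.34] grip 0.0159 F [-0.2 -0.2 -0.9]
 shift cm now-axes [ 3.95 -0.06 -0.04]  turn rotvec [ 0.001  0.    -0.002]  after-turn shift [ 3.95 -0.06 -0.04]
```

Emit:
arm_command:
  plan:
    - [1, -0.05, 0, 0, 0, 0, 0]
    - [1, 0, 0, 0, 0, 0, 0]
    - [0.8, 0, 0, 0, 0, 0, 0]
    - [0, 0, 0, 0, 0, 0, 0]

```text
time: 9.6
position: [0.5434, -0.0329, 0.1291]
tool_rot: [-0.026, 0.707, 0.027, 0.707]
ft_force: [0.3, -0.3, 0.9]
grip_width: 0.0155
```

```bash
python3 -c "
from h import *
go(.543,-.033,.118,4.2)"
```

```text
t 9.60 pos [ 0.5434 -0.0329  0.1291] jaw yaw 4.3 tool x [-0.     0.002 -1.   ] q [-0.27  0.55  1.72  0.    0.87 -0.34] grip 0.0155 F [ 0.3 -0.3  0.9]
 shift cm now-axes [ 1.11 -0.01 -0.04]  turn rotvec [ 0.001 -0.    -0.002]  after-turn shift [ 1.11 -0.01 -0.04]
```

In the bore with no contact force. I'll go gently down to the floor.

Emit:
arm_command:
  plan:
    - [0.6, 0, 0, 0, 0, 0, 0]
    - [0.5, 0, 0, 0, 0, 0, 0]
    - [0, 0, 0, 0, 0, 0, 0]
  grip_force: 6

```text
time: 9.98
position: [0.5438, -0.033, 0.1178]
tool_rot: [-0.026, 0.706, 0.027, 0.707]
ft_force: [-0.1, -1.1, -0.6]
grip_width: 0.0155
```

```bash
python3 -c "
from h import *
go(.543,-.033,.1155,4.2)"
```

```text
t 9.97 pos [ 0.5438 -0.033   0.1178] jaw yaw 4.3 tool x [ 0.001  0.002 -1.   ] q [-0.27  0.57  1.73  0.    0.84 -0.34] grip 0.0155 F [-0.1 -1.1 -0.6]
 shift cm now-axes [ 0.23  0.   -0.09]  turn rotvec [ 0.001  0.001 -0.001]  after-turn shift [ 0.23  0.   -0.08]
```

Emit:
arm_command:
  plan:
    - [0.3, 0, 0, 0, 0, 0, 0]
    - [0, 0, 0, 0, 0, 0, 0]

```text
time: 10.22
position: [0.5446, -0.0332, 0.1155]
tool_rot: [-0.026, 0.706, 0.027, 0.708]
ft_force: [-0.3, 0.4, -0.1]
grip_width: 0.016
```

```bash
python3 -c "
from h import *
go(.543,-.033,.1155,4.2)"
```

```text
t 10.22 pos [ 0.5446 -0.0332  0.1155] jaw yaw 4.3 tool x [ 0.003  0.001 -1.   ] q [-0.27  0.57  1.73  0.    0.83 -0.34] grip 0.0160 F [-0.3  0.4 -0.1]
 shift cm now-axes [ 0.    0.03 -0.16]  turn rotvec [ 0.001  0.003 -0.001]  after-turn shift [ 0.    0.03 -0.16]
```

Emit:
arm_command:
  plan:
    - [0.2, 0, -0.1, 0, 0, 0, 0]
    - [0, 0, 0, 0, 0, 0, 0]
    - [0, 0, 0, 0, 0, 0, 3]
    - [0, 0, 0, 0, 0, 0, 5]
    - [0, 0, 0, 0, 0, 0, 6]
    - [0, 0, 0, 0, 0, 0, 6]
    - [0, 0, 0, 0, 0, 0, 6]
    - [0, 0, 0, 0, 0, 0, 6]

```text
time: 11.22
position: [0.5443, -0.0335, 0.1141]
tool_rot: [-0.026, 0.705, 0.026, 0.708]
ft_force: [-0.2, -0.2, 0.8]
grip_width: 0.0587
```

```bash
python3 -c "
from meas import *
go(.543,-.033,.22,4.2)
p,d,K,T=cam('wrist');cv2.imwrite('pics/w4.png',p);P=pts(d,K,T);m=(d>0)&(np.hypot(P[...,0]-.543,P[...,1]+.034)<.02)&(P[...,2]>.1)&(P[...,2]<.18);q=P[m]
print(len(q),'top',np.percentile(q[:,2],99.5))
t=q[q[:,2]>.155];print('top xy',t.min(0),t.max(0));s=q[q[:,2]<.13];print(s.min(0),s.max(0)) if len(s) else 0"
```

```text
t 11.22 pos [ 0.5443 -0.0335  0.1141] jaw yaw 4.3 tool x [ 0.005  0.    -1.   ] q [-0.27  0.57  1.73  0.    0.83 -0.34] grip 0.0587 F [-0.2 -0.2  0.8]
 shift cm now-axes [-10.59   0.06  -0.08]  turn rotvec [ 0.001  0.005 -0.   ]  after-turn shift [-10.59   0.06  -0.13]
1657 top 0.1594856169428276
top xy [ 0.53676788 -0.04295067  0.15651209] [ 0.55168462 -0.03428365  0.16002534]
[ 0.53622962 -0.03585532  0.10001889] [ 0.55212478 -0.02666774  0.12998813]
```

View pics/w4.png

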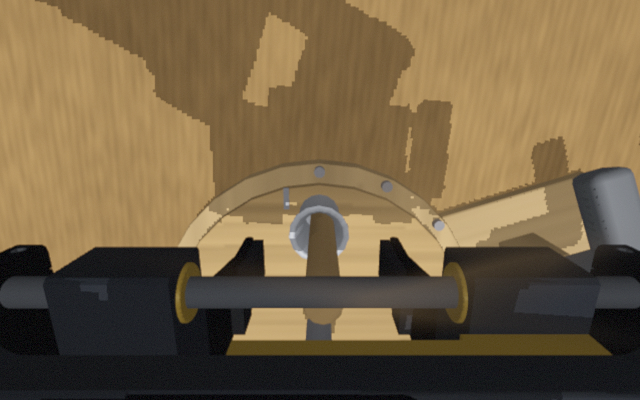

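The dowel stands in the cup at (320,240), free of the fingers, with its top at z=0.159 m, which is what it should be with the dowel on the floor. Next I'll rise and move over the knob.

Emit:
arm_command:
  plan:
    - [-2, 0, 0, 0, 0, 0, 6]
    - [-3, 0, 0, 0, 0.005, 0, 6]
    - [-3, 0, 0, 0, 0, 0, 6]
    - [-3, 0, 0, 0, 0, 0, 6]
    - [0, 0, 0, 0, 0, 0, 6]

```text
time: 11.9
position: [0.5436, -0.0334, 0.2265]
tool_rot: [-0.026, 0.707, 0.027, 0.706]
ft_force: [0.2, -0.4, 0.7]
grip_width: 0.06
```

```bash
python3 -c "
from h import *
go(.5487,-.1293,.215,3.7)"
```

```text
t 11.90 pos [ 0.5436 -0.0334  0.2265] jaw yaw 4.3 tool x [-0.002  0.001 -1.   ] q [-0.27  0.42  1.63 -0.    1.1  -0.34] grip 0.0600 F [ 0.2 -0.4  0.7]
 shift cm now-axes [ 1.14 -9.6  -0.21]  turn rotvec [ 0.01  -0.002 -0.001]  after-turn shift [ 1.15 -9.6  -0.11]
```

Emit:
arm_command:
  plan:
    - [0, -3.2, 0, 0, 0, 0, 6]
    - [0, -3.2, 0, 0, 0, 0, 6]
    - [0, -3.2, 0, 0, 0, 0, 6]
    - [0, 0, 0, 0, 0, 0, 6]

```text
time: 12.4
position: [0.5483, -0.1299, 0.2218]
tool_rot: [-0.026, 0.71, 0.028, 0.703]
ft_force: [0.3, 1.3, 0.2]
grip_width: 0.0602
```

```bash
python3 -c "
from h import *
go(.5487,-.1293,.12,3.7)
p,d,K,T=cam('wrist');cv2.imwrite('pics/w5.png',p);P=pts(d,K,T);m=(d>0)&(np.hypot(P[...,0]-.549,P[...,1]+.129)<.045)&(P[...,2]>.15)&(P[...,2]<.162);q=P[m]
print(len(q),cv2.minAreaRect((q[:,:2]*1000).astype(np.float32)))
m=(d>0)&(np.hypot(P[...,0]-.543,P[...,1]+.034)<.02)&(P[...,2]>.09)&(P[...,2]<.18);q=P[m]
t=q[q[:,2]>.156];print('dowel top',len(t),t.min(0),t.max(0))"
```

```text
t 12.40 pos [ 0.5483 -0.1299  0.2218] jaw yaw 4.4 tool x [-0.009  0.004 -1.   ] q [-0.43  0.45  1.58 -0.    1.12 -0.51] grip 0.0602 F [0.3 1.3 0.2]
 shift cm now-axes [10.18  0.02  0.13]  turn rotvec [ 0.012 -0.009 -0.004]  after-turn shift [10.18  0.06  0.04]
1901 ((549.1874389648438, -129.9801788330078), (17.40885353088379, 55.724700927734375), 3.908541440963745)
dowel top 528 [ 0.536614   -0.04298759  0.15609964] [ 0.55208043 -0.02737619  0.16020076]
```

View pics/w5.png

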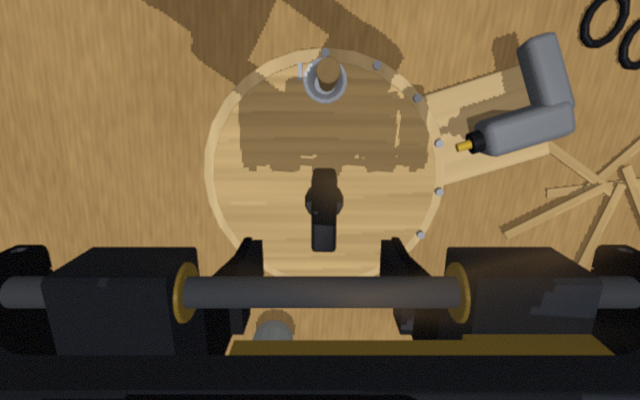

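The wrist view shows the knob at (323,210), centred between the fingers, and the dowel upright in the cup at (325,72). I'll descend on the knob.

Emit:
arm_command:
  plan:
    - [0, 0, 0, 0.01, -0.009, -0.004, 6]
    - [3, 0, 0, 0, 0, 0, 6]
    - [3, 0, 0, 0, 0, 0, 6]
    - [0, 0, 0, 0, 0, 0, 6]

```text
time: 12.95
position: [0.5462, -0.1237, 0.1593]
tool_rot: [-0.023, 0.707, 0.026, 0.706]
ft_force: [-0.3, -0.2, 1.0]
grip_width: 0.0601
```

```bash
python3 -c "
from h import *
go(.549,-.1295,.12,3.8)"
```

```text
t 12.95 pos [ 0.5462 -0.1237  0.1593] jaw yaw 4.0 tool x [-0.002  0.003 -1.   ] q [-0.42  0.52  1.66  0.    0.96 -0.49] grip 0.0601 F [-0.3 -0.2  1. ]
 shift cm now-axes [ 3.93 -0.62  0.25]  turn rotvec [ 0.003 -0.002 -0.004]  after-turn shift [ 3.93 -0.6   0.24]
```

Emit:
arm_command:
  plan:
    - [0, -0.6, 0.25, 0, -0.002, -0.004, 6]
    - [2, 0, 0, 0, 0, 0, 6]
    - [1.9, 0, 0, 0, 0, 0, 6]
    - [0, 0, 0, 0, 0, 0, 6]

```text
time: 13.45
position: [0.5534, -0.1304, 0.1247]
tool_rot: [-0.027, 0.703, 0.023, 0.71]
ft_force: [0.5, 0.2, -1.3]
grip_width: 0.0603
```

```bash
python3 -c "
from h import *
go(.549,-.1295,.12,3.8)"
```

```text
t 13.45 pos [ 0.5534 -0.1304  0.1247] jaw yaw 4.1 tool x [ 0.01  -0.005 -1.   ] q [-0.43  0.58  1.67 -0.    0.88 -0.5 ] grip 0.0603 F [ 0.5  0.2 -1.3]
 shift cm now-axes [ 0.46  0.13 -0.44]  turn rotvec [0.005 0.01  0.006]  after-turn shift [ 0.47  0.12 -0.44]
```

Emit:
arm_command:
  plan:
    - [0.3, 0.1, -0.45, 0, 0.01, 0.006, 6]
    - [0, 0, 0, 0, 0, 0, 6]
    - [0, 0, 0, 0, 0, 0, 6]
  grip_force: 40

```text
time: 13.82
position: [0.5506, -0.1306, 0.1246]
tool_rot: [-0.026, 0.705, 0.025, 0.708]
ft_force: [-0.0, -0.3, 0.2]
grip_width: 0.0601
```

```bash
python3 -c "
from h import *
go(.549,-.1295,.12,3.8)"
```

```text
t 13.82 pos [ 0.5506 -0.1306  0.1246] jaw yaw 4.1 tool x [ 0.004 -0.002 -1.   ] q [-0.43  0.58  1.68 -0.    0.88 -0.5 ] grip 0.0601 F [-0.  -0.3  0.2]
 shift cm now-axes [ 0.46  0.13 -0.16]  turn rotvec [0.005 0.004 0.003]  after-turn shift [ 0.46  0.12 -0.16]
```

Emit:
arm_command:
  plan:
    - [0.4, 0.1, -0.16, 0, 0.004, 0.003, 6]
    - [0, 0, 0, 0, 0, 0, 6]
    - [0, 0, 0, 0, 0, 0, 0]
    - [0, 0, 0, 0, 0, 0, 0]
    - [0, 0, 0, 0, 0, 0, 0]
    - [0, 0, 0, 0, 0, 0, 0]
    - [0, 0, 0, 0, 0, 0, 0]
    - [0, 0, 0, 0, 0, 0, 0]
    - [0, 0, 0, 0, 0, 0, 0]
    - [0, 0, 0, 0, 0, 0, 0]

```text
time: 15.08
position: [0.5496, -0.1298, 0.1208]
tool_rot: [-0.025, 0.706, 0.025, 0.707]
ft_force: [0.4, -0.6, -0.0]
grip_width: 0.018
```

```bash
python3 -c "
from h import *
go(.549,-.1295,.12,3.8)"
```

```text
t 15.07 pos [ 0.5496 -0.1298  0.1208] jaw yaw 4.1 tool x [ 0.001  0.    -1.   ] q [-0.43  0.59  1.68  0.    0.88 -0.5 ] grip 0.0180 F [ 0.4 -0.6 -0. ]
 shift cm now-axes [ 0.08  0.03 -0.05]  turn rotvec [ 0.005  0.001 -0.   ]  after-turn shift [ 0.08  0.03 -0.05]
```

Emit:
arm_command:
  plan:
    - [0, 0, 0, 0.1, 0, 0, 0]
    - [0, 0, 0, 0.12, 0, 0, 0]
    - [0, 0, 0, 0.12, 0, 0, 0]
    - [0, 0, 0, 0, 0, 0, 0]

```text
time: 15.58
position: [0.5495, -0.1298, 0.1208]
tool_rot: [0.097, 0.7, -0.097, 0.701]
ft_force: [0.8, -0.9, -0.2]
grip_width: 0.0177
```

```bash
python3 -c "
from h import *
go(.549,-.1295,.12,-68);print(robot.get_obs()['moment'])"
```

```text
t 15.57 pos [ 0.5495 -0.1298  0.1208] jaw yaw -15.8 tool x [ 0.001  0.    -1.   ] q [-0.43  0.59  1.68  0.    0.88 -0.15] grip 0.0177 F [ 0.8 -0.9 -0.2]
 shift cm now-axes [ 0.08  0.01 -0.06]  turn rotvec [ 0.911  0.001 -0.001]  after-turn shift [ 0.08 -0.04 -0.04]
[-0.08742699  0.05579707  0.00118925]
```

Emit:
arm_command:
  plan:
    - [0, 0, 0, 0.12, 0, 0, 0]
    - [0, 0, 0, 0.12, 0, 0, 0]
    - [0, 0, 0, 0.12, 0, 0, 0]
    - [0, 0, 0, 0.12, 0, 0, 0]
    - [0, 0, 0, 0.12, 0, 0, 0]
    - [0, 0, 0, 0, 0, 0, 0]

```text
time: 16.32
position: [0.5494, -0.1297, 0.1207]
tool_rot: [0.301, 0.64, -0.301, 0.64]
ft_force: [1.3, 0.1, -0.4]
grip_width: 0.018
```

```bash
python3 -c "
from h import *
go(.549,-.1295,.12,-68);print(robot.get_obs()['moment'])
p,d,K,T=cam('top');P=pts(d,K,T)
for lo,hi in((.085,.17),(.15,.17)):
  m=(d>0)&(abs(np.hypot(P[...,0]-.549,P[...,1]+.1295)-.095)<.02)&(P[...,2]>lo)&(P[...,2]<hi);q=P[m];print(len(q),q.mean(0) if len(q) else '')
cv2.imwrite('pics/t6.png',cv2.resize(p[100:270,260:460],None,fx=3,fy=3))"
```

```text
t 16.32 pos [ 0.5494 -0.1297  0.1207] jaw yaw -50.3 tool x [ 0.001 -0.001 -1.   ] q [-0.43  0.59  1.68 -0.    0.88  0.45] grip 0.0180 F [ 1.3  0.1 -0.4]
 shift cm now-axes [ 0.07 -0.02 -0.05]  turn rotvec [ 0.309  0.001 -0.001]  after-turn shift [ 0.07 -0.03 -0.04]
[-0.01437543  0.07871127  0.13773928]
45 [ 0.61467669 -0.06466646  0.14671412]
32 [ 0.61554452 -0.06342804  0.15793267]
```

View pics/t6.png

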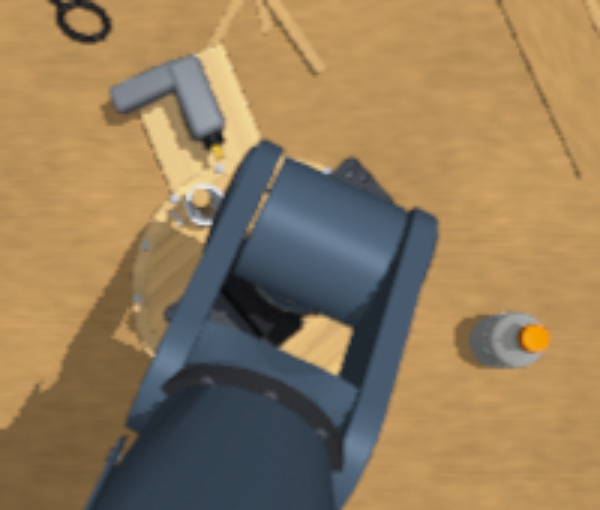

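The top view shows the cup with the dowel at crop pixel (203,203), turning toward the gun and partly hidden by the wrist. I'll turn most of the remainder and check the cup angle with the wrist camera.

Emit:
arm_command:
  plan:
    - [0, 0, 0, 0.1, 0, 0, 0]
    - [0, 0, 0, 0.1, 0, 0, 0]
    - [0, 0, 0, 0.06, 0, 0, 0]
    - [0, 0, 0, 0, 0, 0, 0]

```text
time: 16.88
position: [0.5494, -0.1297, 0.1208]
tool_rot: [0.38, 0.596, -0.38, 0.597]
ft_force: [0.6, -0.1, -1.1]
grip_width: 0.0177
```

```bash
cat > ang.py <<'E'
from meas import *
go(.549,-.1295,.12,-68.2);print("moment",robot.get_obs()['moment'].round(3))
p,d,K,T=cam('wrist');P=pts(d,K,T);r=np.hypot(P[...,0]-.549,P[...,1]+.1295)
m=(d>0)&(r>.07)&(r<.125)&(P[...,2]<.165)&(P[...,2]>.155);q=P[m]
M=R.from_quat(robot.get_obs()["tool_rot"]).as_matrix()[:,1]
q=q[(q[:,:2]-[.549,-.1295])@M[:2]>.05]
c=(q.min(0)+q.max(0))/2 if len(q) else np.zeros(3);print("dowel top",len(q),c,q.max(0)-q.min(0))
m=(d>0)&(r>.07)&(r<.125)&(P[...,2]<.083)&(P[...,2]>.074);q=P[m];q=q[(q[:,:2]-[.549,-.1295])@M[:2]>.05];k,rad=circ(q);print("cup",k,rad)
for c in(c,k): print("plate angle deg %.1f"%(93.8-np.degrees(np.arctan2(c[1]+.1295,c[0]-.549))))
E
python3 ang.py
```

```text
t 16.88 pos [ 0.5494 -0.1297  0.1208] jaw yaw -65.0 tool x [ 0.001 -0.001 -1.   ] q [-0.43  0.59  1.68 -0.    0.88  0.7 ] grip 0.0177 F [ 0.6 -0.1 -1.1]
 shift cm now-axes [ 0.08 -0.03 -0.04]  turn rotvec [ 0.057  0.001 -0.001]  after-turn shift [ 0.08 -0.03 -0.03]
moment [-0.03   0.106  0.123]
dowel top 1910 [ 0.63111885 -0.0771497   0.1581689 ] [0.01555236 0.01614438 0.00624651]
cup [ 0.63515518 -0.09053874] 0.01566222434959894
plate angle deg 61.3
plate angle deg 69.5
```

Cup and jaws agree (69.5° and 69.1°). The dowel leans about 0.12 rad in the loose bore, within the limit. I'll turn the last 2.5–3°.

Emit:
arm_command:
  plan:
    - [0, 0, 0, 0.05, 0, 0, 0]
    - [0, 0, 0, 0, 0, 0, 0]
    - [0, 0, 0, 0, 0, 0, 0]
    - [0, 0, 0, 0, 0, 0, 0]
    - [0, 0, 0, 0, 0, 0, 0]

```text
time: 17.55
position: [0.5494, -0.1297, 0.1207]
tool_rot: [0.393, 0.588, -0.393, 0.589]
ft_force: [-0.2, -0.4, -0.1]
grip_width: 0.0175
```

```bash
python3 ang.py; python3 -c "
from h import *
p,d,K,T=cam('wrist');cv2.imwrite('pics/w7.png',p)"
```

```text
t 17.55 pos [ 0.5494 -0.1297  0.1207] jaw yaw -67.4 tool x [ 0.001 -0.001 -1.   ] q [-0.43  0.59  1.68 -0.    0.88  0.75] grip 0.0175 F [-0.2 -0.4 -0.1]
 shift cm now-axes [ 0.07 -0.03 -0.03]  turn rotvec [ 0.013  0.001 -0.001]  after-turn shift [ 0.07 -0.03 -0.03]
moment [0.017 0.076 0.094]
dowel top 1911 [ 0.63359663 -0.07881646  0.1577975 ] [0.01547079 0.0159278  0.0055817 ]
cup [ 0.63682431 -0.09435662] 0.015591966188143177
plate angle deg 62.9
plate angle deg 72.0
```

View pics/w7.png

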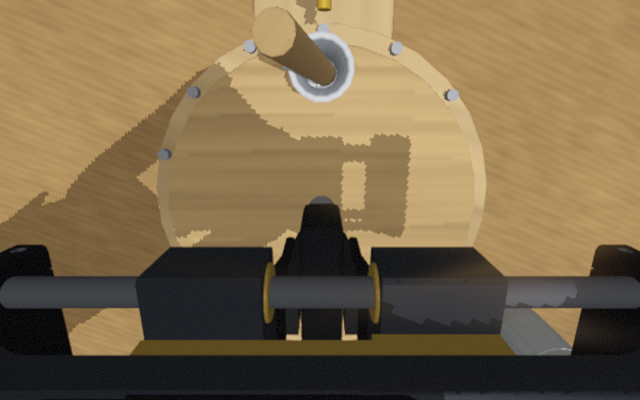

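The cup is at (322,68) in line with the glue nozzle at (323,5), at 72.0° on the third stop. The knob is still gripped, and the dowel leans about 0.15 rad in the cup without touching the robot. I'll hand in now.

```bash
python3 -c "
from h import *
print(workorder.hand_in())"
```

```text
the job is handed in; nothing more can be done
None
```

I moved the long dowel from the block into the carousel cup and let go of it there. I then gripped the knob and turned it clockwise to the third stop. I handed the job in at about 17.7 s, still gripping the knob; no verdict is reported.

**Last checks:**
- **Angle:** the cup measured 72.0° by the wrist camera, and the jaws had turned about 71.5°. The third stop is at 72°. I judged the stops by these angles; I did not count the clicks separately.
- **Grip:** the knob was held at a 17.5 mm opening with the grip set to 40 N. I had no direct reading of the contact force.
- **Dowel on the floor:** its top was at z = 0.159 m right after release, as expected for standing on the cup floor. At the end it was about 0.16 m.
- **Dowel lean:** it tipped during the turn and ended leaning an estimated 0.14–0.16 rad against the wall of the loose bore. That is under the 0.3 limit. In the last picture nothing of the robot touched it.

**Disagreement:** at the end the dowel's top gave a plate angle of 62.9°, against 72.0° from the cup. I put this down to the lean, since the cup and jaws agreed.

I did not re-measure the short dowels, bottle or tape roll at the end. The arm was never moved against them.

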